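# Refill the chalk bowl from the tumbler

### The arm

A 6-joint arm with a two-finger parallel gripper is mounted at the origin on the work surface. World frame = base frame: x ahead of the robot, y to its left, z up, the work surface at z = 0. Lengths are in m, angles in rad, forces in N, time in s.
With the tool pointing down it reaches from about 0.275 to 0.85 m from the base axis. Payload 5.2 kg.
Tool frame: the origin (TCP) lies at the very end of the fingers, on their centre line; the grasp point (between the pads) lies r.grip_depth behind it (r.grip_depth is the distance from the TCP to the grasp point, in m); z points along the fingers, y is the line along which they close (so a half turn about z gives the same grasp; the last joint's range is limited). The gripper opens to 85 mm and grips with 20 to 120 N. Pads are 22 mm wide; open, the fingers measure 114 mm over their backs; the gripper's body (76 mm by 85 mm) begins 54 mm behind the grasp point. The pads swing forward as they close: fully open they stand 13 mm farther back than shut.
Start: joints at [-1.423, 0.259, 1.535, -0, 1.348, -0.203], TCP at [0.189, -0.517, 0.231] pointing down, gripper open.
Joint ranges: [-3.14, 3.14], [-0.91, 2.08], [0.19, 2.58], [-1.22, 4.36], [0.22, 2.71], [-3.12, 3.12]. Speed limits (rad/s): [2.57, 2.57, 3.14, 3.14, 3.14, 3.14].

### API

Orientations are given as a rotation vector (axis times angle).
In Python, from bench import r gives the robot as it stands.
- The arm moves only by the shell command python3 -m inch 'ROWS'. ROWS is JSON, a list of rows, each an object of numbers: "fingers": the opening, from 0 (shut) to 1 (fully open); "tx", "ty", "tz": the shift along the world's x, y, z in m; "rx", "ry", "rz": the turn, a rotation vector about the world's x, y, z in degrees. In form: [{"fingers": .., "tx": .., "ty": .., "tz": .., "rx": .., "ry": .., "rz": ..}, ...]. A call has 1 to 20 rows; each row is the pose to reach, as a shift and turn from the pose commanded when the call began; what a row does not reach only later rows make up. A row lasts 1/8 s, in which the tool goes at most 62.5 mm and 10.7 degrees, less where a joint would pass 70% of its speed; a pose out of reach is approached as far as the arm can. A call with a gripper value outside its range is refused whole. The fingers move at their own pace and stop on an object; the grip force is fixed at half the most. Time passes only in rows, so rows that repeat a pose let the fingers close. It gives the time, the measured TCP pose, the force, the opening and the grip force at its end, in the units of the state.
- r.get_obs(): the state, without advancing time (a new reading comes with each control period).
- r.camera(name): name is "scene" or "top" or "wrist"; returns a dict with "image" (384x512x3 uint8, red, green, blue), "fx", "fy", "cx", "cy" (pixels), "k1" (the pictures are not rectified: a ray, as slopes to the right and down, at radius r is drawn at 1 + k1 r^2 times it, then the intrinsics apply), "T" (4x4, takes a point from camera to world coordinates); the wrist camera has in their place "tool_from_camera" (4x4, takes a point from camera to tool coordinates, whose origin is the TCP and whose axes are the flange's). Camera axes: x right, y down, z forward; pixel columns grow to the right and rows downward; lengths in m; the calibration is good to about 2 mm. A picture is of the moment at which its call begins: read the wrist's pose just before it. There is no depth.
- r.finish_job(): hands the job in; it is judged then, once.
Trained networks look in a picture, given as the dict that the camera call returned (one of the last four; its "shot" number tells which), for a name from the list of things; names that differ only in an ending like _2 or _b are one class to them, and where a whole thing is asked for, a point or a joint stands for the part that bears it (a point fixed in the world has none). Each returns a list of dicts, best first, with "conf" (0 to 1); they miss things now and then, are a little off and sometimes report something else, mostly with a low value. They report only what shows in the picture. A call takes as long as a camera call. They do not tell look-alikes from the thing itself.
- r.spot_in(picture, target): "extent" ([left, top, right, bottom] in pixels, round what is visible of it).
- r.regions_of(picture, target): "pixels" (384x512 bool, what is visible of it) and "extent" ([left, top, right, bottom] in pixels, round what is visible of it).
- r.place_of(picture, target): "location" ([column, row] in pixels: a listed point, or the origin of a listed thing).
The state is a dict: "clock": time; "q": joint angles; "qd": joint speeds; "tau": joint torques, N m; "ee_pos": TCP position; "tool_rot": TCP orientation; "wrist_force": force on the tool from outside, world axes, zero at the start; "ft_torque": the same for the moment, N m; "grip_width": finger opening in m; "grip_force": force on a finger pad.
Only numpy, scipy, OpenCV 4.12 (cv2) and the standard library are available. Lean on these libraries where they do the work, as an engineer would, in place of code of your own. Each camera call takes 0.05 s, during which the arm holds its last target. There are 200 camera calls.

### The job

Fill up the chalk bowl: draw the open steel tumbler straight up out of its well in the cup rack, carry it over and tip it above the chalk bowl until all six lumps of chalk lie in the bowl. Finish while still gripping the tumbler, held still over the bowl without touching it and with its mouth slanting well down (30 degrees or more below level), so that it empties fully: do not put it down or let go. Leave the capped shaker in the rack's other well and everything else on the shelf where it is.

Things in the scene. Friction and masses are not known exactly. Their poses are not given: they have to be found in the camera images.
- tumbler: Open round stainless steel tumbler, 120 mm high, 62 mm across at the foot, 70 mm at the rim (68 mm at 30 mm below it), wall 2.5 mm, floor 4 mm, 0.11 to 0.20 kg empty. It stands upright in either of the rack's wells, foot on the rack's floor plate, the upper 62 mm free above the rack. Origin: centre of its underside; z from foot to mouth; yaw has no meaning. Loose.
- tumbler_rim (a point): Centre of the tumbler's mouth, 120 mm from the underside along its axis.
- rack: Fixed cup rack of dark sheet steel on the robot's right or left: 104 mm (its x) by 260 mm (its y), 64 mm high. Two round wells, 74 mm across, at y = -65 and +65 mm, x = 0. Cups pass through its 8 mm top plate and stand on its floor plate, 6 mm above the shelf. Origin: centre of its underside, z up.
- bowl: Round open chalk bowl of dark rubber, 190 mm across the rim, 66 mm high, wall 5 mm; fixed to the shelf, on the other side from the rack. Origin: centre of its underside on the shelf, z up.
- chalk0: One of six white lumps of lifting chalk, about 21 mm cubes with rounded edges, 10 g each, lying loose in the tumbler at first, in its lower 70 mm. They slide down the steel once it slopes more than about 25 degrees. Origin: centre of the lump.
- chalk1: Another such lump; origin at its centre.
- chalk2: Another such lump; origin at its centre.
- chalk3: Another such lump; origin at its centre.
- chalk4: Another such lump; origin at its centre.
- chalk5: Another such lump; origin at its centre.
- shaker: Green plastic shaker with a black twist cap, 208 mm high to its carry loop, 61 mm wide at the foot and 92 mm at the cap, standing upright in the rack's other well, 130 mm from the tumbler centre to centre. Origin at the centre of its underside. Leave it alone.
- kettlebell: Black vinyl kettlebell, 112 mm wide, 161 mm high, 2 kg, on the shelf beyond the rack and bowl. Origin at the centre of its underside. Leave it alone.
- collar: Red plastic clamp collar lying flat, a ring 82 mm across with a 52 mm bore and a lever at one side, 34 mm high, on the shelf near the robot. Origin under the ring's centre. Leave it alone.
- tape_roll: Roll of pale tape lying flat, 96 mm across, 38 mm high, at the back of the shelf beside the kettlebell. Origin at the centre of its underside. Leave it alone.
- tablet_jar: White plastic jar with a lid, 72 mm across, 85 mm high, at the right. Origin at the centre of its underside. Leave it alone.
- timer: Black interval timer, 45 by 85 mm, 55 mm high, at the left. Origin at the centre of its underside. Leave it alone.
There are look-alikes about, which are no part of the job. What is shaped like the bowl but white is not meant.

How it is judged:
On the way, in this order (a step that is already met when the one before it is completed fails the run):
1. the tumbler is held upright, drawn up clear of the rack (contact force between tumbler and the fingers above 1 N and height (world z) of tumbler above 0.07 m and angle between tumbler's own z axis and vertical below 0.5 rad), for 0.1 s.
2. all six lumps lie in the bowl while the tumbler is held above it (horizontal distance between each of chalk0, chalk1, chalk2, chalk3, chalk4, chalk5 and bowl below 0.09 m and height (world z) of each of chalk0, chalk1, chalk2, chalk3, chalk4, chalk5 below 0.07 m and contact force between tumbler and the fingers above 1 N and height (world z) of tumbler_rim above 0.085 m), for 0.2 s.
At the end, for the whole second after the job is handed in: All six lumps in the bowl (within 90 mm of its axis, below 70 mm); tumbler still gripped, at rest (30 mm/s, 0.2 rad/s), tipped at least 120 degrees from upright, mouth centre within 100 mm of the bowl's axis in plan, mouth and foot over 85 mm above the shelf, not touching the bowl (all of step 2 and angle between tumbler's own z axis and vertical above 2.09 rad and height (world z) of tumbler above 0.085 m and horizontal distance between tumbler_rim and bowl below 0.1 m and linear speed of tumbler below 0.03 m/s and angular speed of tumbler below 0.2 rad/s and contact force between tumbler and bowl below 0.2 N); the arm keeps its last pose, push and grip.
It fails at once if a bystander is moved more than 40 mm (distance of any of shaker, kettlebell, collar, tape_roll, tablet_jar, timer from where it was at the start of the episode above 0.04 m).
It also fails if it takes over 58 s, if anything falls off the work surface, if the arm or the gripper's body presses on something with over 40 N, if the wrist force passes 120 N, or if a joint passes its speed limit or range.

## Working session

There is one attempt and no reset: what is moved stays moved. The work goes in short steps, Python scripts to look and compute and a shell command to move; the robot and the scene stay as the last step left them, time stands still between calls to the robot, and variables do not carry over. Pictures are saved under pics/ and viewed, at most 10 in all, crops included, and the job is handed in when it is done.

```bash
mkdir -p pics; cat > h.py <<'E'
import numpy as np, cv2
from bench import r
def ray(c,px,T=None):
    K=np.array([[c['fx'],0,c['cx']],[0,c['fy'],c['cy']],[0,0,1.]])
    d=((np.array(px,float)-[c['cx'],c['cy']])/[c['fx'],c['fy']])
    u=d.copy()
    for _ in range(20): u=d/(1+c['k1']*(u@u))
    T=c['T'] if T is None else T
    T=np.array(T); v=T[:3,:3]@[u[0],u[1],1]
    return T[:3,3],v
def atz(c,px,z,T=None):
    o,v=ray(c,px,T); return o+v*(z-o[2])/v[2]
E
python3 - <<'E'
from h import *
ims=[]
for n in ['scene','top']:
    c=r.camera(n); ims.append(c['image'])
    for t in ['tumbler','tumbler_rim','rack','bowl','shaker','kettlebell','collar']:
        for d in r.place_of(c,t)[:3]:
            print(n,t,round(d['conf'],2),np.round(d['location'],1),np.round(atz(c,d['location'],.12 if t=='tumbler_rim' else 0),3) if t!='tumbler_rim' else np.round(atz(c,d['location'],.126),3))
cv2.imwrite('pics/a.png',cv2.resize(np.vstack(ims)[:,:,::-1],None,fx=.78,fy=.78))
o=r.get_obs();print(o['clock'],o['ee_pos'],o['tool_rot'],r.grip_depth)
E
```

```text
scene tumbler 0.86 [175.4 191.7] [ 0.513 -0.24   0.   ]
scene tumbler 0.21 [212.4 196. ] [ 0.521 -0.115 -0.   ]
scene tumbler_rim 0.93 [168.8 157.4] [ 0.508 -0.249  0.126]
scene tumbler_rim 0.61 [190.5 193.4] [ 0.688 -0.131  0.126]
scene tumbler_rim 0.28 [212.4 197. ] [ 0.696 -0.067  0.126]
scene rack 0.73 [191.3 194.6] [ 0.522 -0.184  0.   ]
scene rack 0.42 [214.1 196.3] [ 0.522 -0.109  0.   ]
scene bowl 0.95 [340.2 179.7] [0.374 0.288 0.   ]
scene bowl 0.93 [314.5 216.4] [0.584 0.212 0.   ]
scene bowl 0.78 [392. 218.] [0.563 0.444 0.   ]
scene shaker 0.66 [211.5 196.3] [ 0.523 -0.117  0.   ]
scene kettlebell 0.6 [204.2 251. ] [ 0.778 -0.08   0.   ]
scene collar 0.77 [261.7 175. ] [0.38  0.024 0.   ]
scene collar 0.33 [270.3 249.6] [0.747 0.099 0.   ]
top tumbler 0.89 [336.6 218.8] [ 0.523 -0.24   0.   ]
top tumbler 0.22 [347.8 218.1] [ 0.526 -0.275  0.   ]
top tumbler_rim 0.6 [346.3 218.1] [ 0.523 -0.239  0.126]
top rack 0.76 [313.9 216.2] [ 0.529 -0.168  0.   ]
top bowl 0.94 [168.  269.7] [0.355 0.279 0.   ]
top bowl 0.68 [190.9 197.2] [0.58  0.215 0.   ]
top bowl 0.59 [121.4 196.5] [0.578 0.434 0.   ]
top shaker 0.78 [298.9 216.9] [ 0.526 -0.122  0.   ]
top collar 0.8 [255.  264.5] [0.377 0.011 0.   ]
top collar 0.23 [344.9 215.7] [ 0.533 -0.266  0.   ]
0.8 [ 0.18903868 -0.51650952  0.23135146] [3.09332384e+00 5.48200722e-01 8.28309545e-07] 0.0187
```

View pics/a.png

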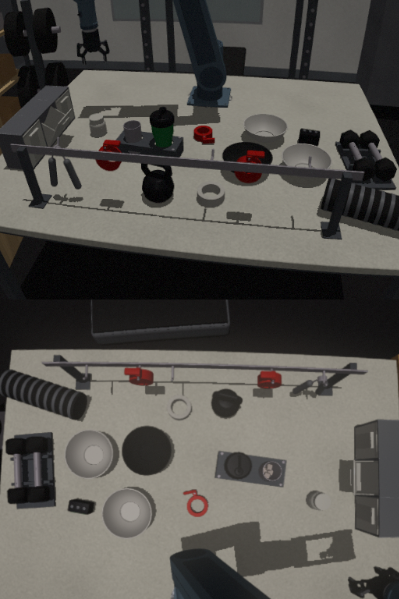

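```bash
python3 -m inch '[{"fingers":1,"tx":0.08,"ty":0.1,"tz":0.12},{"fingers":1,"tx":0.16,"ty":0.22,"tz":0.15},{"fingers":1,"tx":0.16,"ty":0.22,"tz":0.15},{"fingers":1,"tx":0.16,"ty":0.22,"tz":0.15,"rx":23,"ry":-19.5},{"fingers":1,"tx":0.16,"ty":0.22,"tz":0.15,"rx":23,"ry":-19.5},{"fingers":1,"tx":0.16,"ty":0.22,"tz":0.15,"rx":23,"ry":-19.5},{"fingers":1,"tx":0.16,"ty":0.22,"tz":0.15,"rx":23,"ry":-19.5},{"fingers":1,"tx":0.16,"ty":0.22,"tz":0.15,"rx":23,"ry":-19.5}]'
python3 - <<'E'
from h import *
from scipy.spatial.transform import Rotation as R
o=r.get_obs();print(o['clock'],np.round(o['q'],3),o['ee_pos']);print(R.from_rotvec(o['tool_rot']).as_matrix().round(3))
c=r.camera('top')
for t in ['tablet_jar','shaker','tumbler_rim','bowl']:
    for d in r.place_of(c,t)[:2]: print(t,d['conf'],atz(c,d['location'],.126 if 'rim' in t else 0))
for t in ['tumbler']:
    for d in r.spot_in(c,t)[:2]: print(t,d['conf'],d['extent'])
e=c['image'][150:300,260:440]
cv2.imwrite('pics/b.png',cv2.resize(e[:,:,::-1],None,fx=4,fy=4))
E
```

```text
0.8 [-1.423  0.259  1.535  0.     1.348 -0.203] [ 0.18903868 -0.51650952  0.23135146]
[[ 0.939  0.344  0.   ]
 [ 0.344 -0.939 -0.   ]
 [-0.     0.    -1.   ]]
tumbler_rim 0.93 [ 0.51689033 -0.24572636  0.126     ]
bowl 0.89 [0.34164062 0.27315442 0.        ]
bowl 0.88 [0.58585782 0.21376864 0.        ]
tumbler 0.77 [330.0, 206.7, 360.8, 232.2]
tumbler 0.26 [277.0, 195.9, 368.2, 237.9]validation failed for argument at $[0]...
```

View pics/b.png

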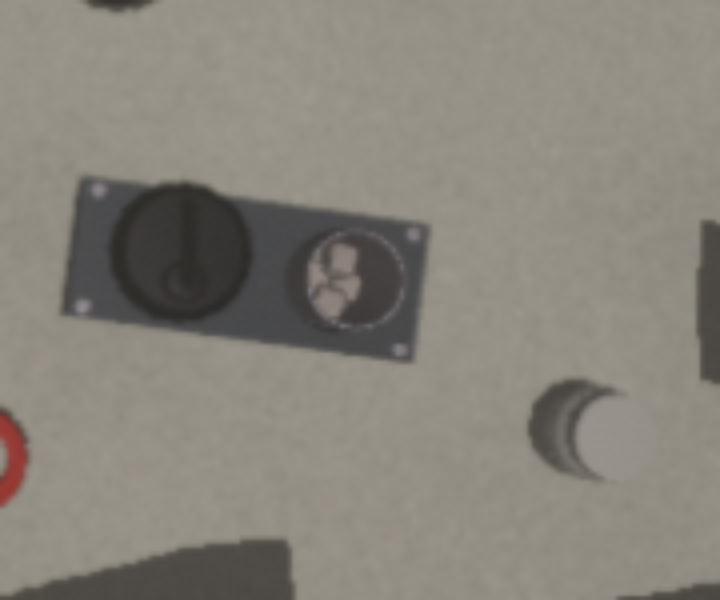

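The crop shows the tumbler's rim circle centred at about (349, 220) with the lumps inside, the shaker at (305, 213), and the rack turned slightly. The jar is at lower right. The move was refused, probably because every row needs all the keys.

```bash
python3 -m inch '[{"fingers":1,"tx":0.08,"ty":0.1,"tz":0.12,"rx":0,"ry":0,"rz":0},{"fingers":1,"tx":0.16,"ty":0.22,"tz":0.15,"rx":0,"ry":0,"rz":0},{"fingers":1,"tx":0.16,"ty":0.22,"tz":0.15,"rx":10,"ry":-8,"rz":0},{"fingers":1,"tx":0.16,"ty":0.22,"tz":0.15,"rx":23,"ry":-19.5,"rz":0},{"fingers":1,"tx":0.16,"ty":0.22,"tz":0.15,"rx":23,"ry":-19.5,"rz":0},{"fingers":1,"tx":0.16,"ty":0.22,"tz":0.15,"rx":23,"ry":-19.5,"rz":0},{"fingers":1,"tx":0.16,"ty":0.22,"tz":0.15,"rx":23,"ry":-19.5,"rz":0}]'
python3 - <<'E'
from h import *
from scipy.spatial.transform import Rotation as R
o=r.get_obs();print(o['clock'],np.round(o['q'],3),o['ee_pos']);print(R.from_rotvec(o['tool_rot']).as_matrix().round(3))
c=r.camera('top')
print('rim',atz(c,(348.75,219.75),.126))
for p in [(98,190),(413,233),(83,306),(401,350)]: print(atz(c,(260+p[0]/4,150+p[1]/4),.064).round(3))
print('jar',atz(c,(260+616/4,150+437/4),.085))
E
```

```text
clock: 1.98
ee_pos: [0.3486, -0.297, 0.3809]
tool_rot: [-2.709, -0.48, -0.568]
wrist_force: [0.1, -0.6, -0.1]
grip_width: 0.0855
grip_force: 0.0
1.975 [-1.302  0.101  1.483  0.444  1.845 -0.023] [ 0.34863004 -0.29697622  0.38091449]
[[ 0.864  0.386  0.324]
 [ 0.254 -0.889  0.382]
 [ 0.435 -0.247 -0.866]]
rim [ 0.51843208 -0.24642186  0.126     ]
[ 0.581 -0.071  0.064]
[ 0.554 -0.305  0.064]
[ 0.496 -0.061  0.064]
[ 0.468 -0.297  0.064]
jar [ 0.40761982 -0.45060928  0.085     ]
```

```bash
cat >> h.py <<'E'
from scipy.spatial.transform import Rotation as R
def frame(psi,th,y):
    p,t=np.radians([psi,th]); z=np.array([np.cos(p)*np.cos(t),np.sin(p)*np.cos(t),-np.sin(t)])
    yy=y*np.array([-np.sin(p),np.cos(p),0]); return np.column_stack([np.cross(yy,z),yy,z])
def delta(Rt,pt=None):
    o=r.get_obs(); R0=R.from_rotvec(o['tool_rot'])
    print('t',o['clock'],'q',np.round(o['q'],2),'turn',np.degrees((R.from_matrix(Rt)*R0.inv()).as_rotvec()).round(1), None if pt is None else np.round(np.array(pt)-o['ee_pos'],4))
E
python3 -c "
from h import *
delta(frame(0,30,-1),[.40,-.25,.30])"
```

```text
t 2.025 q [-1.3   0.1   1.48  0.44  1.84 -0.02] turn [ -7.  -35.6 -26.9] [ 0.0513  0.047  -0.0808]
```

```bash
python3 -m inch '[{"fingers":1,"tx":0,"ty":0,"tz":0,"rx":-1.4,"ry":-7.1,"rz":-5.4},{"fingers":1,"tx":0.02,"ty":0.02,"tz":-0.02,"rx":-2.8,"ry":-14.2,"rz":-10.8},{"fingers":1,"tx":0.03,"ty":0.03,"tz":-0.04,"rx":-4.2,"ry":-21.4,"rz":-16.1},{"fingers":1,"tx":0.051,"ty":0.047,"tz":-0.06,"rx":-5.6,"ry":-28.5,"rz":-21.5},{"fingers":1,"tx":0.051,"ty":0.047,"tz":-0.08,"rx":-7,"ry":-35.6,"rz":-26.9},{"fingers":1,"tx":0.051,"ty":0.047,"tz":-0.08,"rx":-7,"ry":-35.6,"rz":-26.9},{"fingers":1,"tx":0.051,"ty":0.047,"tz":-0.08,"rx":-7,"ry":-35.6,"rz":-26.9},{"fingers":1,"tx":0.051,"ty":0.047,"tz":-0.08,"rx":-7,"ry":-35.6,"rz":-26.9},{"fingers":1,"tx":0.051,"ty":0.047,"tz":-0.08,"rx":-7,"ry":-35.6,"rz":-26.9}]'
python3 -c "
from h import *
delta(frame(0,30,-1),[.422,-.247,.156])"
```

```text
clock: 3.15
ee_pos: [0.4001, -0.251, 0.3026]
tool_rot: [2.718, 0.006, 1.57]
wrist_force: [0.3, 0.8, 0.1]
grip_width: 0.0858
grip_force: 0.0
t 3.15 q [-1.64 -0.17  2.28  1.08  1.37 -0.51] turn [ 0.2  0.  -0.1] [ 0.0219  0.004  -0.1466]
```

```bash
cat > kin.py <<'E'
from h import *
from scipy.optimize import least_squares
D=[([-1.423,.259,1.535,0,1.348,-.203],[.18904,-.51651,.23135],[[.939,.344,0],[.344,-.939,0],[0,0,-1]]),
([-1.302,.101,1.483,.444,1.845,-.023],[.34863,-.29698,.38091],[[.864,.386,.324],[.254,-.889,.382],[.435,-.247,-.866]])]
o=r.get_obs();D.append((o['q'],o['ee_pos'],R.from_rotvec(o['tool_rot']).as_matrix()))
def Rr(q,s4=1,c=np.pi/2,s6=1):
    return R.from_euler('ZYZYZ',[q[0],q[1]+q[2],s4*q[3],q[4],s6*q[5]+c])
def fk(p,q,s4=1):
    h,r0,a,b,e,t,lat=p; A=R.from_euler('ZY',[q[0],q[1]])
    x=R.from_euler('Z',q[0]).apply([r0,lat,h])+A.apply([0,0,a])+R.from_euler('ZY',[q[0],q[1]+q[2]]).apply([e,0,b])+Rr(q,s4).apply([0,0,t])
    return x
if __name__=='__main__':
    for q,p,M in D:
        for s4 in (1,-1): print(s4,(Rr(q,s4).as_matrix()-np.array(M)).round(2).tolist())
    for s4 in (1,-1):
        f=lambda p:np.r_[np.concatenate([fk(p,q,s4)-x for q,x,M in D]),1e-3*(p-[.33,0,.4,.4,0,.25,.1])]
        s=least_squares(f,[.33,0,.4,.4,0,.25,.1]); print(s4,s.x.round(3),f(s.x)[:9].round(4))
E
python3 kin.py
```

```text
Traceback (most recent call last):
  File "kin.py", line 14, in <module>
    for s4 in (1,-1): print(s4,(Rr(q,s4).as_matrix()-np.array(M)).round(2).tolist())
                                ~~^^^^^^
  File "kin.py", line 7, in Rr
    return R.from_euler('ZYZYZ',[q[0],q[1]+q[2],s4*q[3],q[4],s6*q[5]+c])
           ~~~~~~~~~~~~^^^^^^^^^^^^^^^^^^^^^^^^^^^^^^^^^^^^^^^^^^^^^^^^^
  File "scipy/spatial/transform/_rotation.pyx", line 1413, in scipy.spatial.transform._rotation.Rotation.from_euler
ValueError: Expected axis specification to be a non-empty string of upto 3 characters, got ZYZYZ
```

```bash
sed -i "s/return R.from_euler('ZYZYZ'.*/return R.from_euler('ZYZ',[q[0],q[1]+q[2],s4*q[3]])*R.from_euler('YZ',[q[4],s6*q[5]+c])/" kin.py; python3 kin.py
```

```text
1 [[0.0, -0.0, -0.0], [-0.0, -0.0, 0.0], [0.0, -0.0, 0.0]]
-1 [[0.0, -0.0, -0.0], [-0.0, -0.0, 0.0], [0.0, -0.0, 0.0]]
1 [[-0.0, 0.0, -0.0], [0.0, 0.0, -0.0], [0.0, -0.0, 0.0]]
-1 [[0.0, -0.22, -0.8], [0.01, -0.06, -0.22], [-0.86, -0.02, 0.0]]
1 [[0.0, -0.0, -0.0], [-0.0, 0.0, -0.0], [-0.0, -0.0, -0.0]]
-1 [[-0.12, 0.34, -1.72], [0.8, 0.41, 0.12], [-1.33, -0.74, -0.0]]
1 [0.221 0.    0.535 0.426 0.06  0.354 0.111] [ 0.      0.     -0.0001  0.0001  0.      0.0001 -0.0001 -0.      0.0001]
-1 [-1.272  0.389  1.056 -0.189 -0.302 -0.263  0.15 ] [ 0.0387  0.0026  0.117   0.0026 -0.005  -0.0701 -0.0391  0.0114 -0.0469]
```

```bash
cat > ik.py <<'E'
from kin import *
P=np.array([.221,0,.535,.426,.06,.354,.111])
lo=np.array([-3.1,-.89,.21,-1.18,.25,-3.08]);hi=np.array([3.1,2.05,2.55,4.3,2.68,3.08])
def ik(Rt,p,q0):
    f=lambda q:np.r_[(fk(P,q)-p)*5,(Rr(q).inv()*R.from_matrix(Rt)).as_rotvec()]
    s=least_squares(f,np.clip(q0,lo+1e-3,hi-1e-3),bounds=(lo,hi)); return s.x,np.abs(s.fun).max()
def path(way,q,n=12):
    # way: list of (R,p); interpolates; returns worst err and q
    from scipy.spatial.transform import Slerp
    w=0;qs=[q]
    for (Ra,pa),(Rb,pb) in zip(way,way[1:]):
        dv=(R.from_matrix(Rb)*R.from_matrix(Ra).inv()).as_rotvec()
        for u in np.linspace(0,1,n+1)[1:]:
            q2,e=ik((R.from_rotvec(dv*u)*R.from_matrix(Ra)).as_matrix(),np.array(pa)*(1-u)+np.array(pb)*u,q)
            w=max(w,e,np.abs(q2-q).max()*.0); q=q2
        qs.append(q)
    return w,qs
E
cat > scan.py <<'E'
from ik import *
o=r.get_obs(); q0=np.array(o['q']); R0=R.from_rotvec(o['tool_rot']).as_matrix(); p0=o['ee_pos']
G=np.array([.518,-.247,.102]); B=np.array([.584,.2137,0]); gd=.0187
for psi in (0,-15):
  Rg=frame(psi,20,-1); d=Rg[:,2]; g=Rg.T@[0,0,1]
  w,qs=path([(R0,p0),(Rg,G+d*(gd-.12)),(Rg,G+d*gd),(Rg,G+d*gd+[0,0,.25])],q0)
  print('grasp',psi,w.round(4),qs[2].round(2),qs[3].round(2)); ql=qs[3]
  for pb in (0,20,45,70):
    for rho in (145,-145):
      Rt=frame(pb,20,-1); Rh=frame(pb,0,-1); Re=Rh@R.from_euler('z',rho,degrees=True).as_matrix()
      Rm=Rh@R.from_euler('z',rho/2,degrees=True).as_matrix()
      ax=Re@g; gp=B+[0,0,.18]-np.r_[ax[:2]*.024,0]-.01*np.r_[ax[:2]/np.hypot(*ax[:2]),0]
      w,q=path([(Rg,G+d*gd+[0,0,.25]),(Rt,[*gp[:2],.36]),(Rh,gp+Rh[:,2]*gd),(Rm,gp+Rh[:,2]*gd),(Re,gp+Rh[:,2]*gd)],ql)
      print(psi,pb,rho,'err',w.round(3),q[1].round(2),q[-1].round(2),'tip',np.degrees(np.arccos(ax[2])).round(),ax.round(2))
E
python3 scan.py
```

```text
grasp 0 0.0 [-1.24  0.65  2.41  1.87  1.2  -1.49] [-1.24 -0.04  2.2   1.45  1.11 -0.51]
0 0 145 err 0.023 [ 0.41  0.01  2.11  4.3   0.42 -2.55] [0.41 0.76 2.32 3.55 1.52 0.94] tip 140.0 [-0.34 -0.54 -0.77]
0 0 -145 err 0.729 [ 0.28 -0.04  2.17  4.1   0.32 -2.41] [ 0.42  1.2   2.36  3.81  2.21 -3.08] tip 140.0 [-0.34  0.54 -0.77]
0 20 145 err 0.0 [ 0.05 -0.09  2.21  2.13  0.33 -0.69] [0.05 0.79 2.45 2.84 1.66 0.93] tip 140.0 [-0.14 -0.62 -0.77]
0 20 -145 err 0.486 [-0.09 -0.09  2.21  1.93  0.44 -0.55] [-0.2   0.21  2.22  1.88  0.67 -3.08] tip 140.0 [-0.51  0.39 -0.77]
0 45 145 err 0.0 [-0.32 -0.01  2.14  1.49  1.   -0.45] [-0.33  0.76  2.35  2.03  1.56  0.99] tip 140.0 [ 0.14 -0.62 -0.77]
0 45 -145 err 0.379 [-0.37  0.05  2.07  1.46  1.05 -0.45] [-0.35  0.4   2.07  1.54  1.09 -3.08] tip 140.0 [-0.62  0.14 -0.77]
0 70 145 err 0.0 [-0.41  0.2   1.89  1.23  1.45 -0.51] [-0.42  0.77  2.06  1.5   1.59  1.27] tip 140.0 [ 0.39 -0.51 -0.77]
0 70 -145 err 0.294 [-0.41  0.27  1.79  1.23  1.46 -0.49] [-0.37  0.65  1.77  1.29  1.5  -3.08] tip 140.0 [-0.62 -0.14 -0.77]
grasp -15 0.1627 [-1.08  0.6
[... 363 characters left out ...]
.69] [0.05 0.79 2.45 2.84 1.66 0.93] tip 140.0 [-0.14 -0.62 -0.77]
-15 20 -145 err 0.486 [-0.09 -0.09  2.21  1.93  0.44 -0.55] [-0.2   0.21  2.22  1.88  0.67 -3.08] tip 140.0 [-0.51  0.39 -0.77]
-15 45 145 err 0.0 [-0.32 -0.01  2.14  1.49  1.   -0.45] [-0.33  0.76  2.35  2.03  1.56  0.99] tip 140.0 [ 0.14 -0.62 -0.77]
-15 45 -145 err 0.379 [-0.37  0.05  2.07  1.46  1.05 -0.45] [-0.35  0.4   2.07  1.54  1.09 -3.08] tip 140.0 [-0.62  0.14 -0.77]
-15 70 145 err 0.0 [-0.41  0.2   1.89  1.23  1.45 -0.51] [-0.42  0.77  2.06  1.5   1.59  1.27] tip 140.0 [ 0.39 -0.51 -0.77]
-15 70 -145 err 0.294 [-0.41  0.27  1.79  1.23  1.46 -0.49] [-0.37  0.65  1.77  1.29  1.5  -3.08] tip 140.0 [-0.62 -0.14 -0.77]
```

```bash
python3 -c "
from h import *
F=frame(0,20,-1);G=np.array([.518,-.247,.102]);d=F[:,2]
delta(F,G+d*(.0187-.13)); delta(F,G+d*.0187)"
```

```text
t 3.15 q [-1.64 -0.17  2.28  1.08  1.37 -0.51] turn [  0.2 -10.   -0.1] [ 0.0133  0.004  -0.1625]
t 3.15 q [-1.64 -0.17  2.28  1.08  1.37 -0.51] turn [  0.2 -10.   -0.1] [ 0.1354  0.004  -0.207 ]
```

```bash
python3 -m inch '[{"fingers":1,"tx":0.003,"ty":0.004,"tz":-0.04,"rx":0,"ry":-3,"rz":0},{"fingers":1,"tx":0.007,"ty":0.004,"tz":-0.08,"rx":0,"ry":-6,"rz":0},{"fingers":1,"tx":0.01,"ty":0.004,"tz":-0.12,"rx":0,"ry":-10,"rz":0},{"fingers":1,"tx":0.013,"ty":0.004,"tz":-0.1625,"rx":0.2,"ry":-10,"rz":-0.1},{"fingers":1,"tx":0.013,"ty":0.004,"tz":-0.1625,"rx":0.2,"ry":-10,"rz":-0.1},{"fingers":1,"tx":0.013,"ty":0.004,"tz":-0.1625,"rx":0.2,"ry":-10,"rz":-0.1},{"fingers":1,"tx":0.013,"ty":0.004,"tz":-0.1625,"rx":0.2,"ry":-10,"rz":-0.1}]'
python3 - <<'E'
from h import *
F=frame(0,20,-1);G=np.array([.518,-.247,.102]);d=F[:,2]
delta(F,G+d*.0237)
o=r.get_obs();c=r.camera('wrist')
T=np.eye(4);T[:3,:3]=R.from_rotvec(o['tool_rot']).as_matrix();T[:3,3]=o['ee_pos'];T=T@np.array(c['tool_from_camera'])
print(r.grip_depth,np.array(c['tool_from_camera']).round(3).tolist())
for d in r.place_of(c,'tumbler_rim')[:2]: print(d['conf'],d['location'],atz(c,d['location'],.126,T))
cv2.imwrite('pics/c.png',c['image'][:,:,::-1])
E
```

```text
clock: 4.03
ee_pos: [0.4131, -0.2463, 0.1413]
tool_rot: [2.568, 0.005, 1.8]
wrist_force: [-0.6, -1.1, 0.9]
grip_width: 0.0849
grip_force: 0.0
t 4.025 q [-1.7   0.5   2.55  1.41  1.24 -1.48] turn [0.4 0.1 0. ] [ 0.1271 -0.0007 -0.0475]
0.0187 [[0.001, -0.959, -0.282, 0.072], [1.0, 0.001, 0.0, 0.0], [-0.0, -0.282, 0.959, -0.142], [0.0, 0.0, 0.0, 1.0]]
0.94 [257.8, 164.2] [ 0.52077579 -0.24858398  0.126     ]
```

View pics/c.png

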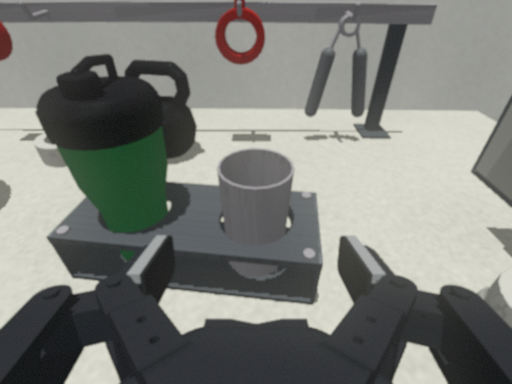

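The wrist view shows the tumbler centred between the fingers, with its rim at about (256, 165). The shaker on the left is clear.

```bash
python3 -m inch '[{"fingers":1,"tx":0.032,"ty":-0.001,"tz":-0.012,"rx":0.4,"ry":0.1,"rz":0},{"fingers":1,"tx":0.064,"ty":-0.001,"tz":-0.024,"rx":0.4,"ry":0.1,"rz":0},{"fingers":1,"tx":0.096,"ty":-0.001,"tz":-0.036,"rx":0.4,"ry":0.1,"rz":0},{"fingers":1,"tx":0.116,"ty":-0.001,"tz":-0.043,"rx":0.4,"ry":0.1,"rz":0},{"fingers":1,"tx":0.128,"ty":-0.001,"tz":-0.0475,"rx":0.4,"ry":0.1,"rz":0},{"fingers":1,"tx":0.128,"ty":-0.001,"tz":-0.0475,"rx":0.4,"ry":0.1,"rz":0},{"fingers":1,"tx":0.128,"ty":-0.001,"tz":-0.0475,"rx":0.4,"ry":0.1,"rz":0}]'
```

```text
clock: 5.0
ee_pos: [0.541, -0.2468, 0.0932]
tool_rot: [-2.568, 0.007, -1.801]
wrist_force: [-0.2, 0.4, 0.6]
grip_width: 0.0856
grip_force: 0.0
```

```bash
python3 -m inch '[{"fingers":0,"tx":0,"ty":0,"tz":0,"rx":0,"ry":0,"rz":0},{"fingers":0,"tx":0,"ty":0,"tz":0,"rx":0,"ry":0,"rz":0},{"fingers":0,"tx":0,"ty":0,"tz":0,"rx":0,"ry":0,"rz":0},{"fingers":0,"tx":0,"ty":0,"tz":0,"rx":0,"ry":0,"rz":0},{"fingers":0,"tx":0,"ty":0,"tz":0,"rx":0,"ry":0,"rz":0},{"fingers":0,"tx":0,"ty":0,"tz":0,"rx":0,"ry":0,"rz":0}]'
python3 -c "
from h import *
delta(frame(0,20,-1),[.54,-.248,.094])
c=r.camera('wrist');cv2.imwrite('pics/d.png',c['image'][:,:,::-1])"
```

```text
clock: 5.75
ee_pos: [0.5409, -0.2471, 0.0928]
tool_rot: [-2.566, 0.011, -1.802]
wrist_force: [-2.5, 1.0, 7.0]
grip_width: 0.0675
grip_force: 65.5
t 5.75 q [-1.22  0.66  2.4   1.89  1.2  -1.48] turn [-0.5  0.2  0.1] [-0.0009 -0.0009  0.0012]
```

View pics/d.png

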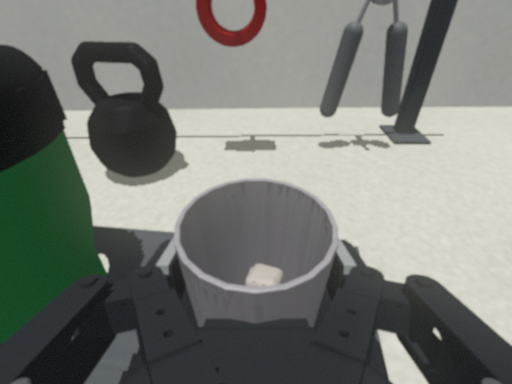

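The tumbler is gripped symmetrically, with its mouth centred at about (256, 245). I'll lift straight up.

```bash
python3 -m inch '[{"fingers":0,"tx":0,"ty":0,"tz":0.01,"rx":0,"ry":0,"rz":0},{"fingers":0,"tx":0,"ty":0,"tz":0.025,"rx":0,"ry":0,"rz":0},{"fingers":0,"tx":0,"ty":0,"tz":0.04,"rx":0,"ry":0,"rz":0},{"fingers":0,"tx":0,"ty":0,"tz":0.06,"rx":0,"ry":0,"rz":0},{"fingers":0,"tx":0,"ty":0,"tz":0.08,"rx":0,"ry":0,"rz":0},{"fingers":0,"tx":0,"ty":0,"tz":0.105,"rx":0,"ry":0,"rz":0},{"fingers":0,"tx":0,"ty":0,"tz":0.13,"rx":0,"ry":0,"rz":0},{"fingers":0,"tx":0,"ty":0,"tz":0.155,"rx":0,"ry":0,"rz":0},{"fingers":0,"tx":0,"ty":0,"tz":0.18,"rx":0,"ry":0,"rz":0},{"fingers":0,"tx":0,"ty":0,"tz":0.21,"rx":0,"ry":0,"rz":0},{"fingers":0,"tx":0,"ty":0,"tz":0.24,"rx":0,"ry":0,"rz":0},{"fingers":0,"tx":0,"ty":0,"tz":0.26,"rx":0,"ry":0,"rz":0},{"fingers":0,"tx":0,"ty":0,"tz":0.26,"rx":0,"ry":0,"rz":0}]'
python3 - <<'E'
from h import *
c=r.camera('wrist');s=r.camera('scene')
cv2.imwrite('pics/e.png',cv2.resize(np.hstack([c['image'],s['image']])[:,:,::-1],None,fx=.78,fy=.78))
B=np.array([.584,.2137]);F=frame(45,20,-1)
delta(F)
H=frame(45,0,-1);g=frame(0,20,-1).T@[0,0,1.]; ax=H@R.from_euler('z',145,degrees=True).as_matrix()@g
gp=B-ax[:2]*.024-.01*ax[:2]/np.hypot(*ax[:2])
delta(F,[*(gp+F[:2,2]*.0237),.352]);print(gp,'final tcp',gp+H[:2,2]*.0237,ax, 'roll vec per deg',H[:,2])
E
```

```text
clock: 7.42
ee_pos: [0.5407, -0.2464, 0.3525]
tool_rot: [-2.57, 0.008, -1.799]
wrist_force: [-0.2, 1.0, -1.7]
grip_width: 0.0677
grip_force: 67.6
t 7.525 q [-1.22 -0.04  2.19  1.44  1.1  -0.48] turn [-0.5 -0.3 45.1] None
t 7.525 q [-1.22 -0.04  2.19  1.44  1.1  -0.48] turn [-0.5 -0.3 45.1] [0.0537 0.5002 0.0017]
[0.57847556 0.23841024] final tcp [0.59523399 0.25516867] [ 0.13927557 -0.6229651  -0.76975113] roll vec per deg [ 0.70710678  0.70710678 -0.        ]
```

View pics/e.png

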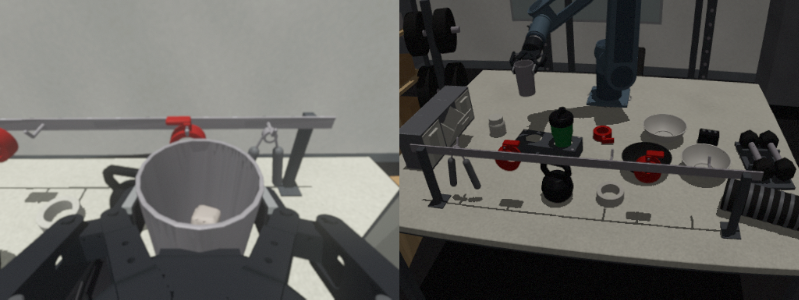

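```bash
python3 -m inch '[{"fingers":0,"tx":0.001,"ty":0.01,"tz":0.002,"rx":0,"ry":0,"rz":1},{"fingers":0,"tx":0.003,"ty":0.03,"tz":0.002,"rx":0,"ry":0,"rz":3},{"fingers":0,"tx":0.006,"ty":0.06,"tz":0.002,"rx":0,"ry":0,"rz":5.5},{"fingers":0,"tx":0.01,"ty":0.095,"tz":0.002,"rx":0,"ry":0,"rz":8.5},{"fingers":0,"tx":0.014,"ty":0.13,"tz":0.002,"rx":0,"ry":0,"rz":12},{"fingers":0,"tx":0.018,"ty":0.165,"tz":0.002,"rx":0,"ry":0,"rz":15},{"fingers":0,"tx":0.022,"ty":0.2,"tz":0.002,"rx":0,"ry":0,"rz":18},{"fingers":0,"tx":0.026,"ty":0.235,"tz":0.002,"rx":0,"ry":0,"rz":21},{"fingers":0,"tx":0.03,"ty":0.27,"tz":0.002,"rx":0,"ry":0,"rz":24},{"fingers":0,"tx":0.034,"ty":0.305,"tz":0.002,"rx":0,"ry":0,"rz":27},{"fingers":0,"tx":0.038,"ty":0.34,"tz":0.002,"rx":0,"ry":0,"rz":30},{"fingers":0,"tx":0.042,"ty":0.375,"tz":0.002,"rx":0,"ry":0,"rz":33.5},{"fingers":0,"tx":0.046,"ty":0.41,"tz":0.002,"rx":0,"ry":0,"rz":37},{"fingers":0,"tx":0.049,"ty":0.44,"tz":0.002,"rx":0,"ry":0,"rz":40},{"fingers":0,"tx":0.052,"ty":0.47,"tz":0.002,"rx":0,"ry":0,"rz":43},{"fingers":0,"tx":0.053,"ty":0.49,"tz":0.002,"rx":0,"ry":0,"rz":45},{"fingers":0,"tx":0.054,"ty":0.5,"tz":0.002,"rx":0,"ry":0,"rz":45},{"fingers":0,"tx":0.054,"ty":0.5,"tz":0.002,"rx":0,"ry":0,"rz":45},{"fingers":0,"tx":0.054,"ty":0.5,"tz":0.002,"rx":0,"ry":0,"rz":45}]'
python3 - <<'E'
from h import *
delta(frame(45,0,-1),[.595,.255,.18])
c=r.camera('top')
for d in r.place_of(c,'bowl')[:3]: print(d['conf'],d['location'],atz(c,d['location'],0))
E
```

```text
clock: 9.9
ee_pos: [0.5947, 0.2535, 0.3532]
tool_rot: [-2.094, -0.857, -1.459]
wrist_force: [-0.3, -0.7, -2.1]
grip_width: 0.0676
grip_force: 67.7
t 9.9 q [-0.26  0.03  2.11  1.53  0.96 -0.45] turn [ 13.7 -14.6  -0. ] [ 0.0003  0.0015 -0.1732]
0.92 [191.3, 195.0] [0.58709805 0.21412387 0.        ]
0.88 [170.3, 271.1] [0.35087055 0.27157742 0.        ]
0.58 [122.8, 198.8] [0.57045759 0.42914368 0.        ]
```

```bash
python3 -m inch '[{"fingers":0,"tx":0,"ty":0.0005,"tz":-0.015,"rx":1.5,"ry":-1.5,"rz":0},{"fingers":0,"tx":0,"ty":0.001,"tz":-0.04,"rx":4,"ry":-4,"rz":0},{"fingers":0,"tx":0,"ty":0.0015,"tz":-0.065,"rx":7,"ry":-7.5,"rz":0},{"fingers":0,"tx":0,"ty":0.0015,"tz":-0.09,"rx":10,"ry":-10.5,"rz":0},{"fingers":0,"tx":0,"ty":0.0015,"tz":-0.11,"rx":12.5,"ry":-13,"rz":0},{"fingers":0,"tx":0,"ty":0.0015,"tz":-0.123,"rx":13.7,"ry":-14.6,"rz":0},{"fingers":0,"tx":0,"ty":0.0015,"tz":-0.123,"rx":13.7,"ry":-14.6,"rz":0},{"fingers":0,"tx":0,"ty":0.0015,"tz":-0.123,"rx":13.7,"ry":-14.6,"rz":0}]'
python3 -c "
from h import *
delta(frame(45,0,-1),[.597,.2555,.165])"
```

```text
clock: 11.0
ee_pos: [0.5955, 0.2545, 0.2308]
tool_rot: [-1.76, -0.73, -1.761]
wrist_force: [1.3, -0.3, -1.9]
grip_width: 0.0675
grip_force: 67.8
t 11.0 q [-0.32  0.61  2.34  2.03  1.48 -1.4 ] turn [0.1 0.1 0. ] [ 0.0015  0.001  -0.0658]
```

```bash
python3 -m inch '[{"fingers":0,"tx":0,"ty":0,"tz":0,"rx":3,"ry":3,"rz":0},{"fingers":0,"tx":0,"ty":0,"tz":0,"rx":8,"ry":8,"rz":0},{"fingers":0,"tx":0,"ty":0,"tz":0,"rx":14,"ry":14,"rz":0},{"fingers":0,"tx":0,"ty":0,"tz":0,"rx":20,"ry":20,"rz":0},{"fingers":0,"tx":0,"ty":0,"tz":-0.005,"rx":26,"ry":26,"rz":0},{"fingers":0,"tx":0,"ty":0,"tz":-0.01,"rx":32,"ry":32,"rz":0},{"fingers":0,"tx":0,"ty":0,"tz":-0.02,"rx":38,"ry":38,"rz":0},{"fingers":0,"tx":0,"ty":0,"tz":-0.03,"rx":44,"ry":44,"rz":0},{"fingers":0,"tx":0,"ty":0,"tz":-0.04,"rx":50,"ry":50,"rz":0},{"fingers":0,"tx":0,"ty":0,"tz":-0.05,"rx":56,"ry":56,"rz":0},{"fingers":0,"tx":0,"ty":0,"tz":-0.06,"rx":61,"ry":61,"rz":0},{"fingers":0,"tx":0,"ty":0,"tz":-0.065,"rx":66,"ry":66,"rz":0},{"fingers":0,"tx":0,"ty":0,"tz":-0.065,"rx":68,"ry":68,"rz":0},{"fingers":0,"tx":0,"ty":0,"tz":-0.065,"rx":68,"ry":68,"rz":0},{"fingers":0,"tx":0,"ty":0,"tz":-0.065,"rx":68,"ry":68,"rz":0}]'
python3 - <<'E'
from h import *
delta(frame(45,0,-1)@R.from_euler('z',145,degrees=True).as_matrix(),[.597,.2555,.165])
c=r.camera('top');s=r.camera('scene')
cv2.imwrite('pics/f.png',np.hstack([cv2.resize(x[:,:,::-1],(400,400)) for x in (c['image'][140:240,130:230],s['image'][150:250,270:370])]))
E
```

```text
clock: 12.88
ee_pos: [0.5953, 0.2549, 0.1664]
tool_rot: [-1.44, 0.686, -0.534]
wrist_force: [-0.1, -0.3, -2.6]
grip_width: 0.0672
grip_force: 67.7
t 12.875 q [-0.31  0.81  2.33  2.04  1.57  0.11] turn [34.7 34.8  0. ] [ 0.0017  0.0006 -0.0014]
```

View pics/f.png

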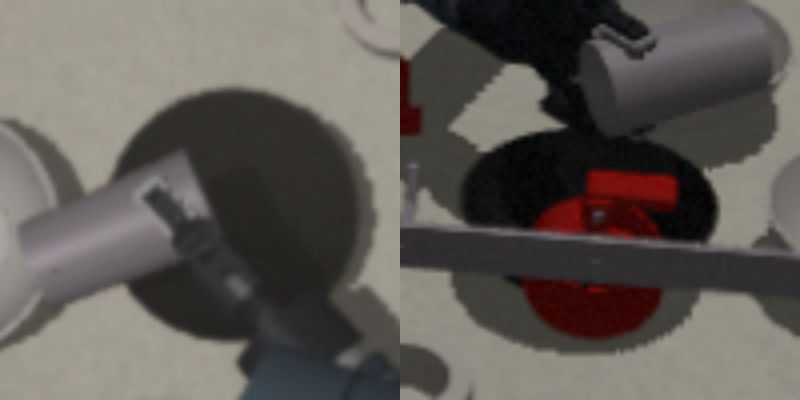

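The tumbler is level with its mouth just short of the bowl's centre, pouring toward −y, and nothing has spilled. I'll tip the rest slowly.

```bash
python3 -m inch '[{"fingers":0,"tx":0.001,"ty":0,"tz":0,"rx":4,"ry":4,"rz":0},{"fingers":0,"tx":0.001,"ty":0,"tz":0,"rx":8,"ry":8,"rz":0},{"fingers":0,"tx":0.001,"ty":0,"tz":0,"rx":11,"ry":11,"rz":0},{"fingers":0,"tx":0.001,"ty":0,"tz":0,"rx":13,"ry":13,"rz":0},{"fingers":0,"tx":0.001,"ty":0,"tz":0,"rx":15,"ry":15,"rz":0},{"fingers":0,"tx":0.001,"ty":0,"tz":0,"rx":17,"ry":17,"rz":0},{"fingers":0,"tx":0.001,"ty":0,"tz":0,"rx":19,"ry":19,"rz":0},{"fingers":0,"tx":0.001,"ty":0,"tz":0,"rx":21,"ry":21,"rz":0},{"fingers":0,"tx":0.001,"ty":0,"tz":0,"rx":23,"ry":23,"rz":0},{"fingers":0,"tx":0.001,"ty":0,"tz":0,"rx":25,"ry":25,"rz":0},{"fingers":0,"tx":0.001,"ty":0,"tz":0,"rx":27,"ry":27,"rz":0},{"fingers":0,"tx":0.001,"ty":0,"tz":0,"rx":29,"ry":29,"rz":0},{"fingers":0,"tx":0.001,"ty":0,"tz":0,"rx":31,"ry":31,"rz":0},{"fingers":0,"tx":0.001,"ty":0,"tz":0,"rx":33,"ry":33,"rz":0},{"fingers":0,"tx":0.001,"ty":0,"tz":0,"rx":34.7,"ry":34.7,"rz":0},{"fingers":0,"tx":0.001,"ty":0,"tz":0,"rx":34.7,"ry":34.7,"rz":0},{"fingers":0,"tx":0.001,"ty":0,"tz":0,"rx":34.7,"ry":34.7,"rz":0},{"fingers":0,"tx":0.001,"ty":0,"tz":0,"rx":34.7,"ry":34.7,"rz":0},{"fingers":0,"tx":0.001,"ty":0,"tz":0,"rx":34.7,"ry":34.7,"rz":0}]'
python3 - <<'E'
from h import *
delta(frame(45,0,-1)@R.from_euler('z',145,degrees=True).as_matrix(),[.597,.2555,.165])
c=r.camera('top');s=r.camera('scene')
cv2.imwrite('pics/g.png',np.hstack([cv2.resize(x[:,:,::-1],(400,400)) for x in (c['image'][140:240,130:230],s['image'][150:250,270:370])]))
for t in ['chalk0']:
    for d in r.place_of(c,t): print(d['conf'],d['location'],atz(c,d['location'],.02))
    for d in r.place_of(s,t): print('s',d['conf'],d['location'],atz(s,d['location'],.02))
E
```

```text
clock: 15.35
ee_pos: [0.596, 0.255, 0.1653]
tool_rot: [-1.009, 1.206, 0.139]
wrist_force: [1.0, 1.0, -2.2]
grip_width: 0.0672
grip_force: 67.8
t 15.35 q [-0.31  0.81  2.33  2.04  1.57  0.97] turn [-0.1 -0.1  0. ] [ 0.001   0.0005 -0.0003]
0.54 [185.3, 182.1] [0.62487494 0.2305582  0.02      ]
0.38 [196.8, 184.1] [0.6194729  0.19498781 0.02      ]
```

View pics/g.png

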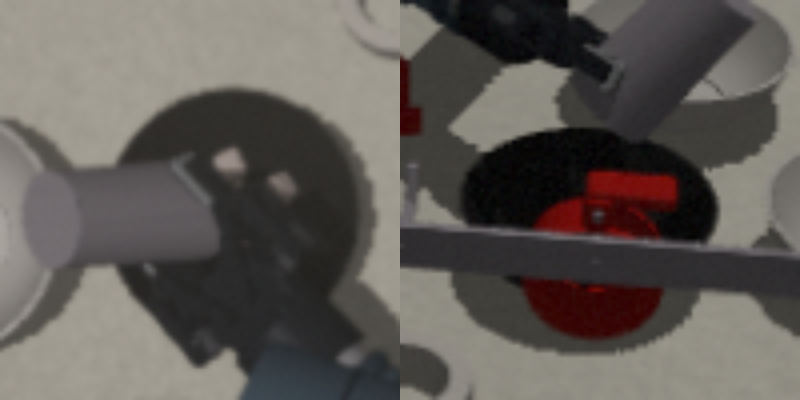

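Two lumps are visible in the bowl at about (187, 180) and (200, 186). The gripper hides the rest, so I'll check with the wrist camera.

```bash
python3 - <<'E'
from h import *
c=r.camera('wrist')
for d in r.place_of(c,'chalk0'): print(round(d['conf'],2),np.round(d['location']))
f=[]
for i in range(6): r.camera('top'); f.append(r.get_obs()['wrist_force'])
print(np.mean(f,0),np.std(f,0))
cv2.imwrite('pics/h.png',cv2.convertScaleAbs(c['image'][:,:,::-1],alpha=1.5))
E
```

```text
[-0.08209603  0.12487379 -1.29945433] [0.2916102  0.29925875 0.2278699 ]
```

View pics/h.png

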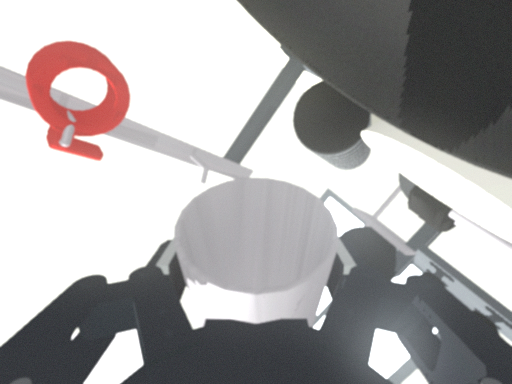

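The tumbler's mouth looks empty and the load has dropped. I'll slide aside to see the whole bowl, then come back.

```bash
python3 -m inch '[{"fingers":0,"tx":0,"ty":0,"tz":0.02,"rx":0,"ry":0,"rz":0},{"fingers":0,"tx":0,"ty":0.02,"tz":0.04,"rx":0,"ry":0,"rz":0},{"fingers":0,"tx":0,"ty":0.05,"tz":0.05,"rx":0,"ry":0,"rz":0},{"fingers":0,"tx":0,"ty":0.08,"tz":0.05,"rx":0,"ry":0,"rz":0},{"fingers":0,"tx":0,"ty":0.11,"tz":0.05,"rx":0,"ry":0,"rz":0},{"fingers":0,"tx":0,"ty":0.13,"tz":0.05,"rx":0,"ry":0,"rz":0},{"fingers":0,"tx":0,"ty":0.13,"tz":0.05,"rx":0,"ry":0,"rz":0},{"fingers":0,"tx":0,"ty":0.13,"tz":0.05,"rx":0,"ry":0,"rz":0}]'
python3 - <<'E'
from h import *
c=r.camera('top')
for d in r.place_of(c,'chalk0'): print(round(d['conf'],2),np.round(d['location']),atz(c,d['location'],.02)[:2].round(3))
cv2.imwrite('pics/i.png',cv2.convertScaleAbs(cv2.resize(c['image'][140:240,140:260,::-1],(600,500)),alpha=1.5))
E
```

```text
clock: 16.95
ee_pos: [0.5959, 0.3847, 0.2152]
tool_rot: [-1.008, 1.206, 0.139]
wrist_force: [-0.2, 0.8, -1.5]
grip_width: 0.0675
grip_force: 67.8
0.51 [187. 179.] [0.635 0.226]
0.49 [196. 193.] [0.591 0.197]
0.48 [199. 186.] [0.615 0.188]
0.48 [196. 194.] [0.588 0.196]
0.47 [191. 206.] [0.553 0.21 ]
0.45 [187. 191.] [0.598 0.224]
```

View pics/i.png

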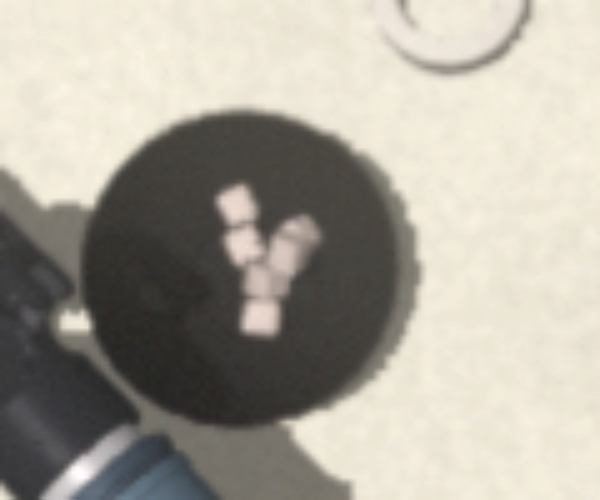

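All six lumps lie in the bowl, near crop pixels (237,205), (242,245), (305,232), (288,255), (265,280) and (260,320). I'll go back over it.

```bash
python3 -m inch '[{"fingers":0,"tx":0,"ty":-0.02,"tz":0,"rx":0,"ry":0,"rz":0},{"fingers":0,"tx":0,"ty":-0.05,"tz":0,"rx":0,"ry":0,"rz":0},{"fingers":0,"tx":0,"ty":-0.08,"tz":0,"rx":0,"ry":0,"rz":0},{"fingers":0,"tx":0,"ty":-0.11,"tz":-0.01,"rx":0,"ry":0,"rz":0},{"fingers":0,"tx":0,"ty":-0.13,"tz":-0.02,"rx":0,"ry":0,"rz":0},{"fingers":0,"tx":0,"ty":-0.13,"tz":-0.03,"rx":0,"ry":0,"rz":0},{"fingers":0,"tx":0,"ty":-0.13,"tz":-0.03,"rx":0,"ry":0,"rz":0},{"fingers":0,"tx":0,"ty":-0.13,"tz":-0.03,"rx":0,"ry":0,"rz":0},{"fingers":0,"tx":0,"ty":-0.13,"tz":-0.03,"rx":0,"ry":0,"rz":0},{"fingers":0,"tx":0,"ty":-0.13,"tz":-0.03,"rx":0,"ry":0,"rz":0},{"fingers":0,"tx":0,"ty":-0.13,"tz":-0.03,"rx":0,"ry":0,"rz":0},{"fingers":0,"tx":0,"ty":-0.13,"tz":-0.03,"rx":0,"ry":0,"rz":0}]'
python3 -c "
from h import *
o=r.get_obs();print(o['ee_pos'],np.abs(o['qd']).max());print(r.finish_job())"
```

```text
clock: 18.55
ee_pos: [0.596, 0.2552, 0.1854]
tool_rot: [-1.009, 1.206, 0.139]
wrist_force: [-0.2, 0.3, -1.8]
grip_width: 0.0675
grip_force: 67.8
[0.59596721 0.2551548  0.18543462] 0.0022474944212745166
the job is handed in; nothing more can be done
None
```

All six lumps of chalk are in the bowl, and I handed the job in at about 18.6 s with the tumbler gripped, still and tipped about 140° above the bowl; no verdict was returned.

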